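Index the decorating wheel and lock it with its lever

TASK

Turn the decorating wheel until the notch marked by the raised pointer comes to the index lever, and throw the lever over so that its tooth drops fully home in that notch and locks the wheel. The pointer shows the notch only roughly, so feel for it. Do not touch the bowl or let it slide off the middle of the wheel, and leave the other things on the table where they are.

Things in the scene. Friction and masses are not known exactly. Their poses are not given: they have to be found in the camera images.
- wheel: grey base of a decorating wheel, fixed to the table: a foot 200 mm across, with an arm that carries the lever. Origin: under the wheel's axis, on the table; its y axis points level from the wheel's axis towards the lever, z up.
- wheel_center (a point): point on the wheel's upright axis at the height of the top face of the wheel head (aluminium disc 220 mm across, top 76 mm above the table). The head turns, both ways without end, together with the steel index ring around it; dry drag, about 2.5 N at a peg; it stays where left. The two do not slip on each other (under 40 N).
- rim_gate (a point): point, fixed on the base, where the lever's tooth meets the index ring's rim: 125 mm from the wheel's axis, on the rim's top, 80 mm above the table. The steel rim (114 to 136 mm from the axis, 16 mm deep) has 8 notches, 45 degrees apart, 14 to 17 mm wide, open at the top. The tooth is 10 mm wide.
- pointer_tip (a point): outer tip of the raised dark arrow-shaped pointer (42 mm long, 28 mm wide, 14 mm high) on the wheel head, 98 mm from the axis. It marks the wanted notch, the one nearest on the rim, but only roughly: the head is clamped on the ring by eye, so the notch's middle lies up to 5 degrees (11 mm along the rim) to either side, different each time..
- peg_a (a point): centre of the top of an upright turning peg on the wheel head, 16 mm thick, 45 mm tall (top 121 mm above the table), 88 mm from the wheel's axis, 90 degrees clockwise (from above) from the pointer
- peg_b (a point): the same kind of peg, across the wheel from the pointer (180 degrees)
- peg_c (a point): the same kind of peg, 90 degrees counter-clockwise (from above) from the pointer
- lever_pivot (a point): middle of the lever's level pivot pin, 178 mm from the wheel's axis, 85 mm above the table; the lever tips in the upright plane through the wheel's axis and this point
- lever_ball (a point): centre of the black ball (38 mm across) on top of the index lever's 12 mm rod, 150 mm from the pivot. Pushed over towards the wheel it passes the upright and falls on by its weight (about 0.33 kg); the steel tooth on its short arm comes down at the rim gate. Between notches it rests on the rim; when a notch comes under it, it drops in and locks the ring.
- lever (a joint): angle of the lever (rad): 0 = leaning away from the wheel against its stop (ball 0.45 rad outside the upright), 0.45 = upright, 0.85 to 0.95 = tooth resting on top of the rim, 1.15 = home, tooth fully down in a notch. It is held at 0, on the rim or in a notch by its own weight only.
- bowl: a clay-coloured bowl, 96 mm across the rim, 42 mm high, standing loose in the middle of the wheel head and turning with it; origin: centre of its underside
- rib: a flat wooden rib, 110 x 55 x 6 mm, loose; origin: centre of its underside
- turning_tool: a wooden-handled turning tool, about 170 mm long, loose, lying flat beside the wheel; origin under its middle
- rolling_pin: a wooden rolling pin, 340 mm long, 52 mm thick, lying to the left of the wheel; origin under its middle
- mug: a white mug, 80 mm wide, 90 mm high; origin: centre of its underside
- slip_jar: a closed jar, 72 mm wide, 100 mm high; origin: centre of its underside
- knife: a knife with a black handle, 220 mm long, lying flat beyond the wheel; origin under its middle

How it is judged (in metres and radians):
At the end, for the whole second after the job is handed in: Lever home (joint above 1.09 rad) in the marked notch (pointer tip within 90 mm, level, of the lever pivot: no other notch allows that); bowl upright (0.1 rad), at rest, within 15 mm of the wheel centre; other loose things within 30 mm of their starts (value of joint lever above 1.09 rad and horizontal distance between pointer_tip and lever_pivot below 0.09 m and linear speed of bowl below 0.01 m/s and horizontal distance between bowl and wheel_center below 0.015 m and angle between bowl's own z axis and vertical below 0.1 rad and distance of each of rib, turning_tool, rolling_pin, mug, slip_jar, knife from where it was at the start of the episode below 0.03 m); the robot touches nothing.
It fails at once if the bowl is touched (more than 1 N) by the robot (contact force between any of the fingers, the arm and bowl above 1 N).
It fails at once if one of the other loose things is moved by more than 30 mm (distance of any of rib, turning_tool, rolling_pin, mug, slip_jar, knife from where it was at the start of the episode above 0.03 m).
It also fails if it takes over 72 s, if anything falls off the work surface, if the arm or the gripper's body presses on something with over 40 N, if the wrist force passes 120 N, or if a joint passes its speed limit or range.

ROBOT

A 6-joint arm with a two-finger parallel gripper is mounted at the origin on the work surface. World frame = base frame: x ahead of the robot, y to its left, z up, the work surface at z = 0. Lengths are in mm, angles in rad, forces in N, time in s.
With the tool pointing down it reaches from about 300 to 850 mm from the base axis. Payload 4.2 kg.
Tool frame: the origin (TCP) lies midway between the tips of the shut fingers; the grasp point (between the pads) lies 19 mm behind it; z points along the fingers, y is the line along which they close (so a half turn about z gives the same grasp; the last joint's range is limited). The gripper opens to 91 mm and grips with 3 to 60 N. Pads are 32 mm wide; open, the fingers measure 118 mm over their backs; the gripper's body (76 mm by 178 mm) begins 60 mm behind the grasp point.
Start: joints at [1.213, 0.32, 1.565, -0, 1.257, -0.02], TCP at [190.566, 542.523, 183.076] pointing down, gripper open.
Joint ranges: [-3.11, 3.11], [-0.84, 2.01], [0.21, 2.61], [-1.34, 4.49], [0.05, 2.63], [-2.56, 2.56]. Speed limits (rad/s): [2.57, 2.57, 3.14, 3.14, 3.14, 3.14].

INTERFACE

Orientations are given as a unit quaternion [w, x, y, z].
In Python, from rig import ctrl gives the robot as it stands. The module is installed in compiled form; this text tells all that it offers.
- The arm moves only by the tool carry_out, never from a script. Its argument "moves" is a list that holds one entry, the list of rows, each a list of 7 numbers: the shift along the tool's x, y, z in units of 0.2 m (1.0 is 0.2 m), then the turn, a rotation vector about the tool's x, y, z in units of 60 degrees (1.0 is 60 degrees), then the gripper's target within -1 to 1 (shut at 1, half-way at 0, fully open at -1). A call has exactly 5 rows; each row shifts and turns the commanded pose from where the row before left it, along the tool's axes as they then stand; what a row does not reach is not made up. A row lasts 1/8 s, in which the tool goes at most 62.5 mm and 10.7 degrees, less where a joint would pass 70% of its speed; a pose out of reach is approached as far as the arm can. A call with a number of a shift or a turn outside -1 to 1 is refused whole. A call with a gripper value outside its range is refused whole. The fingers move at their own pace and stop on an object; the grip force is fixed at half the most. Time passes only in rows, so rows that do not move let the fingers close, or fill a call up. It gives the time, the measured TCP pose, the force, the opening and the grip force at its end, in the units of the state.
- ctrl.sense(): the state, without advancing time (a new reading comes with each control period).
- ctrl.camera(name): name is "scene" or "top" or "wrist"; returns a dict with "image" (480x640x3 uint8, blue, green, red), "range_z" (480x640 float32, mm along the optical axis (not along the pixel's ray), 0 where there is no reading), "fx", "fy", "cx", "cy" (pixels), "view" (4x4, takes a point from world to camera coordinates); the wrist camera has in their place "mount" (4x4, takes a point from camera to tool coordinates, whose origin is the TCP and whose axes are the flange's). Camera axes: x right, y down, z forward; pixel columns grow to the right and rows downward; lengths in mm; the calibration is good to about 2 mm. The wrist camera is an equidistant fisheye: a pixel r from the principal point sees the ray r / f radians off the axis. A picture is of the moment at which its call begins: read the wrist's pose just before it.
- ctrl.finish_job(): hands the job in; it is judged then, once.
Trained networks look in a picture, given as the dict that the camera call returned (one of the last four; its "shot" number tells which), for a name from the list of things; names that differ only in an ending like _2 or _b are one class to them, and where a whole thing is asked for, a point or a joint stands for the part that bears it (a point fixed in the world has none). Each returns a list of dicts, best first, with "p" (0 to 1); they miss things now and then, are a little off and sometimes report something else, mostly with a low value. They report only what shows in the picture. A call takes as long as a camera call.
- ctrl.cut_out(picture, query): "mask" (480x640 bool, what is visible of it).
- ctrl.tip_of(picture, query): "position" ([x, y, z] in mm, in the coordinates of the camera as it stood for that picture, good to about 4 mm: a listed point, or the origin of a listed thing).
The state is a dict: "t": time; "joints": joint angles; "dq": joint speeds; "effort": joint torques, N m; "ee_pos": TCP position; "eef_rot": TCP orientation; "contact_force": force on the tool from outside, world axes, zero at the start; "moment": the same for the moment, N m; "width": opening from 0.0 (shut) to 1.0 (fully open); "grasp_force": force on a finger pad.
Only numpy, scipy, OpenCV 4.12 (cv2) and the standard library are available. Lean on these libraries where they do the work, as an engineer would, in place of code of your own. Each camera call takes 0.05 s, during which the arm holds its last target. There are 200 camera calls.

## Working session

There is one attempt and no reset: what is moved stays moved. The work goes in short steps, Python scripts to look and compute and a tool call to move; the robot and the scene stay as the last step left them, time stands still between calls to the robot, and variables do not carry over. Pictures are saved under pics/ and viewed, at most 10 in all, crops included, and the job is handed in when it is done.

Besides the shell and the picture viewer there is one more tool, called after ">>>" as a command line: name --argument value ..., lists and objects as JSON in quotes. carry_out: Moves the arm, as the interface text tells. Shifts and turns lie within -1 to 1; 1 stands for 0.2 m of shift or 60 degrees of turn. Its arguments: {"type":"object","properties":{"moves":{"type":"array"}},"required":["moves"]}

```bash
mkdir -p pics
cat > h.py <<'E'
import numpy as np, cv2
from rig import ctrl
from scipy.spatial.transform import Rotation as R
def w(pic,p):
    V=np.array(pic["view"]); return (np.linalg.inv(V)@np.r_[p,1])[:3]
def find(pic,n,k=1):
    return [(round(d["p"],2),w(pic,d["position"]).round(0).tolist()) for d in ctrl.tip_of(pic,n)[:k]]
def st():
    s=ctrl.sense(); q=np.array(s["eef_rot"]); 
    print("t",round(s["t"],2),"pos",np.round(s["ee_pos"],1),"F",np.round(s["contact_force"],1),"w",s["width"]); print(R.from_quat(q[[1,2,3,0]]).as_matrix().round(3).tolist()); return s
E
python3 - <<'E'
from h import *
st()
for c in ["top","scene"]:
    p=ctrl.camera(c); cv2.imwrite(f"pics/{c}0.png",p["image"])
    for n in ["wheel","wheel_center","rim_gate","pointer_tip","peg_a","lever_pivot","lever_ball","bowl","rib","turning_tool","rolling_pin","mug","slip_jar","knife"]:
        print(c,n,find(p,n,3 if n=="peg_a" else 1))
E
```

```text
t 0.0 pos [190.4 542.  182.2] F [-0.5 -0.3 -0.3] w 1.0021767285761602
[[-0.943, 0.331, -0.001], [0.331, 0.943, -0.002], [-0.0, -0.002, -1.0]]
top wheel []
top wheel_center [(0.28, [451.0, -116.0, 88.0])]
top rim_gate [(0.7, [508.0, -12.0, 86.0])]
top pointer_tip [(0.89, [449.0, -119.0, 89.0])]
top peg_a [(0.98, [558.0, -43.0, 125.0]), (0.67, [634.0, -146.0, 120.0]), (0.55, [532.0, -221.0, 121.0])]
top lever_pivot [(0.68, [497.0, 37.0, 82.0])]
top lever_ball [(0.73, [478.0, 102.0, 218.0])]
top bowl [(0.77, [545.0, -136.0, 75.0])]
top rib [(0.92, [589.0, 88.0, 1.0])]
top turning_tool [(0.6, [346.0, -27.0, 2.0])]
top rolling_pin [(0.9, [504.0, 391.0, -5.0])]
top mug [(0.7, [498.0, -365.0, 2.0])]
top slip_jar [(0.72, [635.0, -430.0, 2.0])]
top knife [(0.86, [757.0, -109.0, 1.0])]
scene wheel [(0.97, [545.0, -132.0, -2.0])]
scene wheel_center [(0.74, [477.0, 103.0, 219.0])]
scene rim_gate [(0.58, [511.0, -11.0, 81.0])]
scene pointer_tip [(0.9, [447.0, -121.0, 88.0])]
scene peg_a [(0.95, [532.0, -219.0, 121.0]), (0.71, [628.0, -145.0, 128.0]), (0.58, [554.0, -46.0, 124.0])]
scene lever_pivot [(0.88, [497.0, 38.0, 85.0])]
scene lever_ball [(0.68, [477.0, 102.0, 221.0])]
scene bowl [(0.7, [541.0, -136.0, 78.0])]
scene rib [(0.88, [584.0, 92.0, -0.0])]
scene turning_tool [(0.19, [630.0, -144.0, 123.0])]
scene rolling_pin [(0.56, [508.0, 393.0, 2.0])]
scene mug [(0.58, [503.0, -361.0, 4.0])]
scene slip_jar [(0.71, [630.0, -435.0, 3.0])]
scene knife [(0.61, [757.0, -110.0, 5.0])]
```

View pics/top0.png

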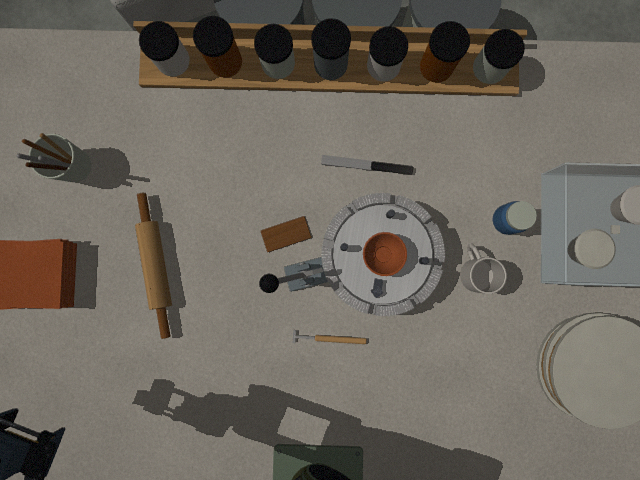

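View pics/scene0.png

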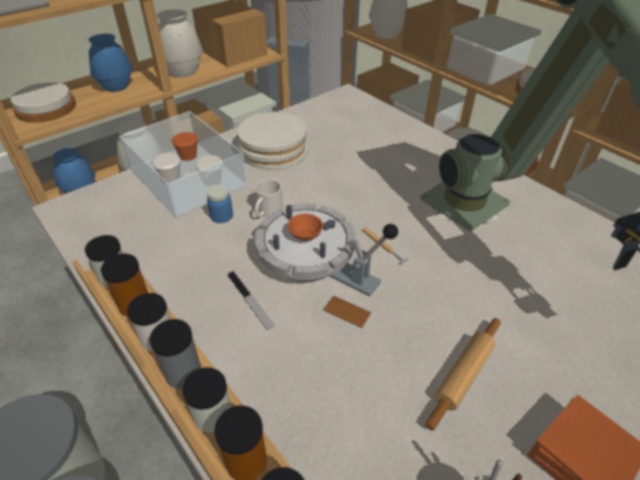

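The top view shows the wheel at about (385,254), the pointer at (379,288) below the bowl, and the lever ball at (269,283) to the left. The networks' positions agree with this. The pointer is at about 172° and the lever at about 105°, so the wheel must turn about 66° clockwise. I'll push peg_c from its far side, stop short, throw the lever, then creep the wheel on until the tooth drops.

>>> carry_out --moves '[[[0, 0, -0.25, 0, 0, 0, 1], [0, 0, -0.25, 0, 0, 0, 1], [0, 0, -0.25, 0, 0, 0, 1], [-0.215, -0.215, 0, 0, 0, 0, 1], [-0.215, -0.215, 0, 0, 0, 0, 1]]]'

```text
t: 2.12
ee_pos: [243.8, 432.1, 333.5]
eef_rot: [0.001, 0.167, 0.986, 0.001]
contact_force: [0.7, 0.5, -0.5]
width: 0.487
grasp_force: 0.0
```

>>> carry_out --moves '[[[-0.215, -0.215, 0, 0, 0, 0, 1], [-0.215, -0.215, 0, 0, 0, 0, 1], [-0.215, -0.215, 0, 0, 0, 0, 1], [-0.215, -0.215, 0, 0, 0, 0, 1], [-0.215, -0.215, 0, 0, 0, 0, 1]]]'

```text
t: 2.75
ee_pos: [375.3, 157.0, 333.3]
eef_rot: [0.001, 0.168, 0.986, 0.0]
contact_force: [0.1, -0.1, -1.0]
width: 0.006
grasp_force: 0.0
```

>>> carry_out --moves '[[[-0.215, -0.215, 0, 0, 0, 0, 1], [-0.215, -0.215, 0, 0, 0, 0, 1], [-0.215, -0.215, 0, 0, 0, 0, 1], [-0.215, -0.215, 0, 0, 0, 0, 1], [-0.215, -0.215, 0, 0, 0, 0, 1]]]'

```text
t: 3.38
ee_pos: [507.0, -117.3, 333.2]
eef_rot: [0.0, 0.168, 0.986, 0.0]
contact_force: [1.0, 0.3, -0.0]
width: 0.003
grasp_force: 0.0
```

>>> carry_out --moves '[[[-0.215, -0.215, 0, 0, 0, 0, 1], [-0.215, -0.215, 0, 0, 0, 0, 1], [0, 0, 0, 0, 0, 0.165, 1], [0, 0, 0, 0, 0, 0.165, 1], [0, 0, 0, 0, 0, 0.165, 1]]]'

```text
t: 4.0
ee_pos: [559.0, -225.3, 332.7]
eef_rot: [-0.0, 0.418, 0.908, 0.0]
contact_force: [0.6, 0.5, 1.2]
width: 0.003
grasp_force: 0.0
```

>>> carry_out --moves '[[[0, 0, 0, 0, 0, 0.165, 1], [0, 0, 0, 0, 0, 0.165, 1], [0, 0, 0, 0, 0, 0.165, 1], [0, 0, 0, 0, 0, 0.165, 1], [0, 0, 0, 0, 0, 0.165, 1]]]'

```text
t: 4.62
ee_pos: [559.0, -224.9, 332.9]
eef_rot: [-0.0, 0.76, 0.65, 0.0]
contact_force: [-0.2, 0.5, -0.3]
width: 0.005
grasp_force: 0.0
```

>>> carry_out --moves '[[[0.02, 0.04, 0.2, 0, 0, 0, 1], [0, 0, 0.28, 0, 0, 0, 1], [0, 0, 0.28, 0, 0, 0, 1], [0, 0, 0.28, 0, 0, 0, 1], [0, 0, 0.14, 0, 0, 0, 1]]]'

```text
t: 5.25
ee_pos: [565.6, -221.4, 93.6]
eef_rot: [-0.002, 0.758, 0.652, -0.001]
contact_force: [0.5, -0.1, 0.2]
width: 0.003
grasp_force: 0.0
```

Run:
```python
from h import *
st()
p=ctrl.camera("wrist"); cv2.imwrite("pics/w1.png",p["image"])
p=ctrl.camera("top"); print(find(p,"peg_c",3),find(p,"pointer_tip"))
```

```text
t 5.25 pos [ 565.6 -221.4   93.6] F [ 0.5 -0.1  0.2] w 0.002802433232862353
[[0.149, 0.989, -0.005], [0.989, -0.149, 0.002], [0.001, -0.005, -1.0]]
[(0.92, [558.0, -42.0, 122.0]), (0.87, [631.0, -147.0, 119.0]), (0.86, [531.0, -220.0, 122.0])] [(0.82, [450.0, -115.0, 91.0])]
```

View pics/w1.png

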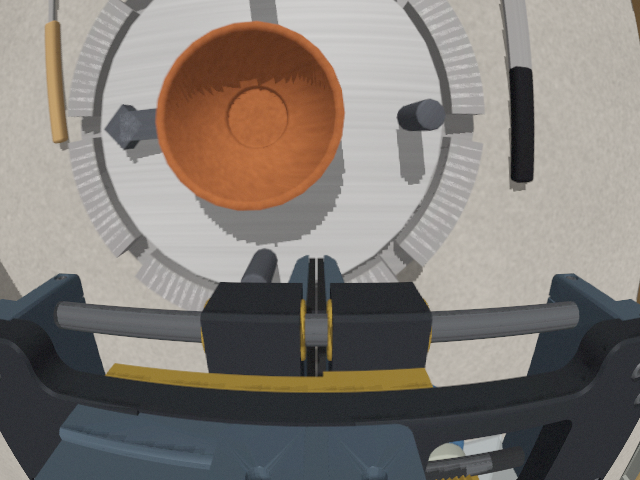

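>>> carry_out --moves '[[[-0.004, -0.031, 0, 0, 0, 0, 1], [-0.004, -0.031, 0, 0, 0, 0, 1], [-0.0033, -0.0151, 0, 0, 0, 0.0333, 1], [-0.0066, -0.0302, 0, 0, 0, 0.0667, 1], [-0.0066, -0.0302, 0, 0, 0, 0.0667, 1]]]'

```text
t: 6.08
ee_pos: [539.4, -222.2, 97.5]
eef_rot: [0.0, 0.813, 0.582, 0.0]
contact_force: [0.3, 0.3, 0.7]
width: 0.005
grasp_force: 0.0
```

>>> carry_out --moves '[[[-0.0066, -0.0302, 0, 0, 0, 0.0667, 1], [-0.0066, -0.0302, 0, 0, 0, 0.0667, 1], [-0.0066, -0.0302, 0, 0, 0, 0.0667, 1], [-0.0066, -0.0302, 0, 0, 0, 0.0667, 1], [-0.0066, -0.0302, 0, 0, 0, 0.0667, 1]]]'

```text
t: 6.7
ee_pos: [509.6, -214.6, 97.4]
eef_rot: [0.0, 0.902, 0.432, 0.0]
contact_force: [0.2, -0.6, -1.3]
width: 0.001
grasp_force: 0.0
```

```bash
cat >> h.py <<'E'
def look():
    C=np.array([544,-133]); s=st(); d=np.array(s["ee_pos"])[:2]-C; print("tcp r,ang",np.hypot(*d),np.degrees(np.arctan2(d[1],d[0]))%360)
    for c in ("top","scene"):
        p=ctrl.camera(c)
        for n,k in (("peg_c",3),("pointer_tip",1),("bowl",1),("lever_ball",1)):
            for q in find(p,n,k):
                d=np.array(q[1][:2])-C; print(c,n,q,"r %.0f a %.1f"%(np.hypot(*d),np.degrees(np.arctan2(d[1],d[0]))%360))
    return p
E
python3 -c "
from h import *
look()"
```

```text
t 6.7 pos [ 509.6 -214.6   97.4] F [ 0.2 -0.6 -1.3] w 0.000816328588565119
[[0.626, 0.78, 0.001], [0.78, -0.626, -0.0], [0.0, 0.001, -1.0]]
tcp r,ang 88.54873278970447 247.10636862847443
top peg_c (0.66, [531.0, -223.0, 119.0]) r 91 a 261.8
top peg_c (0.64, [557.0, -40.0, 123.0]) r 94 a 82.0
top peg_c (0.62, [630.0, -146.0, 118.0]) r 87 a 351.4
top pointer_tip (0.78, [451.0, -117.0, 87.0]) r 94 a 170.2
top bowl (0.7, [544.0, -134.0, 74.0]) r 1 a 270.0
top lever_ball (0.83, [478.0, 102.0, 220.0]) r 244 a 105.7
scene peg_c (0.72, [531.0, -219.0, 120.0]) r 87 a 261.4
scene peg_c (0.7, [556.0, -47.0, 122.0]) r 87 a 82.1
scene peg_c (0.7, [629.0, -145.0, 122.0]) r 86 a 352.0
scene pointer_tip (0.66, [446.0, -123.0, 90.0]) r 99 a 174.2
scene bowl (0.8, [539.0, -133.0, 80.0]) r 5 a 180.0
scene lever_ball (0.67, [476.0, 103.0, 222.0]) r 246 a 106.1
```

```bash
python3 -c "
from h import *
p=ctrl.camera('wrist');q=ctrl.camera('top');
cv2.imwrite('pics/m1.png',np.hstack([cv2.resize(p['image'],(400,300)),cv2.resize(q['image'][150:350,280:547],(400,300))]))
st()"
```

```text
t 7.3 pos [ 509.9 -214.5   97. ] F [-0.4 -0.7  0.3] w 0.005127972396523032
[[0.623, 0.782, -0.0], [0.782, -0.623, 0.0], [0.0, -0.0, -1.0]]
```

View pics/m1.png

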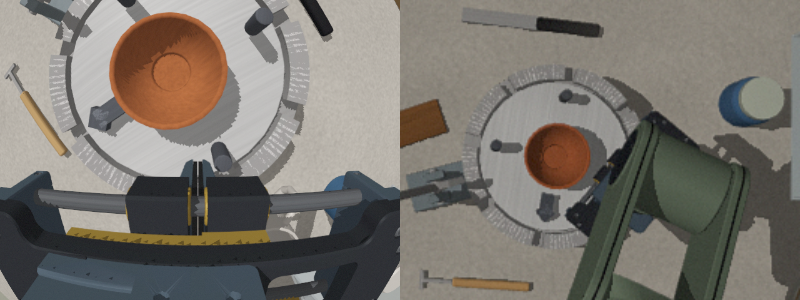

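```bash
python3 -c "
from h import *
s=st();p=ctrl.camera('wrist')
M=np.array(p['mount']);print(M.round(2).tolist())
q=np.array(s['eef_rot']);Rm=R.from_quat(q[[1,2,3,0]]).as_matrix()
for n in ['peg_c','pointer_tip','bowl','wheel_center','lever_pivot']:
  for d in ctrl.tip_of(p,n)[:3]:
    t=(M@np.r_[d['position'],1])[:3]; print(n,round(d['p'],2),'tool',t.round(0),'world',(Rm@t+s['ee_pos']).round(0))
img=p['range_z'];f=p['fx'];print(f,p['cx'],p['cy'])
def pt(u,v):
  x,y=u-p['cx'],v-p['cy'];r=np.hypot(x,y);a=r/f;z=img[v,u];c=np.array([z*np.tan(a)*x/r,z*np.tan(a)*y/r,z]);t=(M@np.r_[c,1])[:3];return t.round(0),(Rm@t+s['ee_pos']).round(0)
for u,v in [(300,264),(310,275),(330,264),(318,300),(355,236),(345,236),(270,100*8//5),(150,190)]: print(u,v,pt(u,v))
"
```

```text
t 7.3 pos [ 509.9 -214.5   97. ] F [-0.4 -0.7  0.3] w 0.005127972396523032
[[0.623, 0.782, -0.0], [0.782, -0.623, 0.0], [0.0, -0.0, -1.0]]
[[-0.0, -0.96, -0.27, 76.29], [1.0, -0.0, -0.0, -0.66], [0.0, -0.27, 0.96, -201.04], [0.0, 0.0, 0.0, 1.0]]
peg_c 0.76 tool [128.  55. -24.] world [ 632. -149.  121.]
peg_c 0.57 tool [  9.  18. -15.] world [ 529. -219.  112.]
pointer_tip 0.66 tool [  37. -112.   12.] world [ 445. -116.   85.]
bowl 0.95 tool [ 89. -26.  20.] world [ 545. -129.   77.]
wheel_center 0.73 tool [ 87. -25.  23.] world [ 545. -131.   74.]
371.64829954431775 315.87226722767093 234.0061330486294
300 264 (array([ 18.,  -8., -43.]), array([ 515., -195.,  140.]))
310 275 (array([ 17.,  -3., -53.]), array([ 518., -199.,  150.]))
330 264 (array([ 18.,   6., -43.]), array([ 526., -204.,  140.]))
318 300 (array([ 17.,  -0., -77.]), array([ 520., -202.,  174.]))
355 236 (array([20., 21., -2.]), array([ 539., -212.,   99.]))
345 236 (array([19., 16.,  3.]), array([ 534., -210.,   94.]))
270 160 (array([ 62., -27.,  10.]), array([ 527., -150.,   87.]))
150 190 (array([  47., -101.,    6.]), array([ 460., -115.,   91.]))
```

```bash
python3 -c "
from h import *
s=st();p=ctrl.camera('wrist');M=np.array(p['mount']);f=p['fx']
v,u=np.mgrid[225:300,280:380];x,y=u-p['cx'],v-p['cy'];r=np.hypot(x,y);z=p['range_z'][225:300,280:380];k=z*np.tan(r/f)/r
c=np.stack([k*x,k*y,z,np.ones_like(z)],-1)@M.T
for vv in range(225,300,5):
  print(vv,[tuple(c[vv-225,uu-280,:3].round(0).astype(int).tolist()) if z[vv-225,uu-280]>0 else 0 for uu in range(284,372,8)])
cv2.imwrite('pics/w2.png',cv2.resize(p['image'][180:310,220:420],(800,520)))
"
```

```text
t 7.6 pos [ 509.8 -214.5   97. ] F [-0.4  1.1 -0.3] w 0.00726997166106513
[[0.623, 0.782, 0.0], [0.782, -0.623, 0.0], [0.0, -0.0, -1.0]]
225 [(20, -21, 22), (21, -16, 22), (21, -11, 21), (20, -6, 22), (21, -1, 21), (20, 4, 22), (20, 9, 22), (21, 14, 22), (20, 19, 22), (21, 24, 22), (20, 29, 22)]
230 [(18, -21, 21), (17, -16, 21), (17, -11, 22), (17, -6, 22), (17, -1, 23), (17, 4, 22), (17, 9, 22), (17, 14, 22), (20, 18, 11), (20, 23, 13), (17, 29, 22)]
235 [(14, -21, 21), (14, -16, 22), (14, -11, 20), (14, -6, 23), (14, -1, 21), (14, 4, 22), (14, 9, 22), (16, 14, 13), (20, 17, 2), (20, 22, 1), (14, 29, 22)]
240 [(11, -21, 22), (11, -16, 21), (11, -11, 21), (11, -6, 22), (11, -1, 22), (11, 4, 22), (11, 9, 22), (16, 13, 3), (19, 17, -8), (20, 21, -10), (17, 26, 0)]
245 [(7, -21, 22), (7, -16, 23), (8, -11, 21), (7, -6, 23), (7, -1, 23), (7, 4, 22), (8, 9, 21), (15, 13, -1), (19, 16, -16), (20, 20, -19), (19, 25, -14)]
250 [(4, -21, 21), (4, -16, 22), (4, -11, 22), (4, -6, 21), (4, -1, 21), (5, 4, 21), (4, 9, 22), (14, 12, -7), (18, 16, -21), (19, 19, -23), (19, 24, -23)]
255 [(1, -21, 
[... 787 characters left out ...]
17, 32, 33)]
280 [(-16, -22, 22), (18, -11, -61), (19, -7, -63), (17, -4, -57), (-16, -1, 21), (17, 3, -58), (19, 6, -62), (19, 9, -62), (-17, 20, 24), (-19, 26, 27), (-22, 32, 34)]
285 [(39, -9, -116), (40, -7, -117), (39, -5, -115), (18, -4, -65), (-23, -1, 29), (17, 2, -63), (39, 3, -115), (39, 5, -116), (40, 7, -116), (40, 9, -116), (39, 11, -115)]
290 [(39, -9, -118), (39, -7, -118), (39, -5, -118), (17, -4, -69), (-23, -1, 21), (17, 2, -68), (39, 3, -118), (39, 5, -119), (39, 7, -118), (39, 9, -119), (39, 11, -118)]
295 [(39, -8, -121), (40, -6, -122), (39, -4, -121), (17, -4, -74), (-25, -1, 18), (17, 2, -73), (39, 3, -121), (40, 5, -123), (39, 7, -122), (39, 9, -121), (39, 11, -122)]
```

View pics/w2.png

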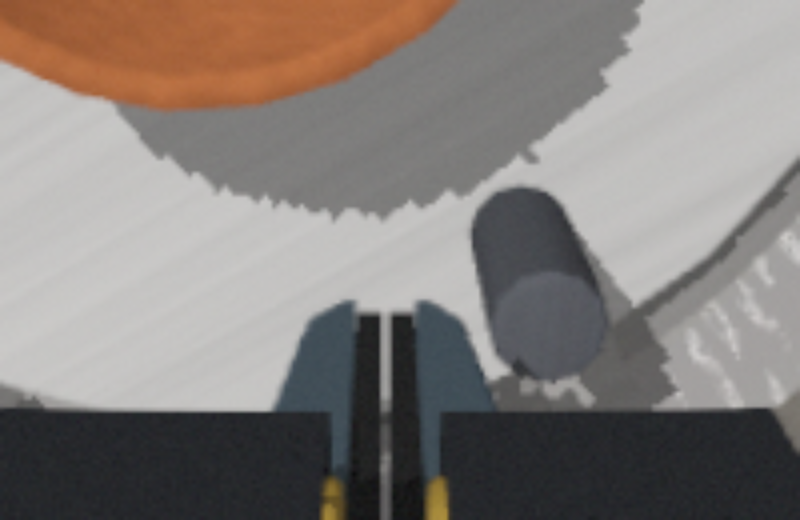

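The crop explains the miss. The visible fingertips end about 27 mm above the TCP, so at TCP z = 97 they passed over the peg top (121). I'll go back to the far side and lower further, watching the force.

>>> carry_out --moves '[[[0, 0, -0.1, 0, 0, 0, 1], [0.075, 0.12, 0, 0, 0, 0, 1], [0.075, 0.12, 0, 0, 0, -0.167, 1], [0, 0, 0, 0, 0, -0.167, 1], [0, 0, 0, 0, 0, -0.167, 1]]]'

```text
t: 8.28
ee_pos: [566.3, -220.9, 116.7]
eef_rot: [-0.0, 0.756, 0.655, -0.0]
contact_force: [-0.4, 0.2, -0.0]
width: 0.007
grasp_force: 0.0
```

>>> carry_out --moves '[[[0, 0, 0.07, 0, 0, 0, 1], [0, 0, 0.07, 0, 0, 0, 1], [0, 0, 0.02, 0, 0, 0, 1], [0, 0, 0, 0, 0, 0, 1], [0, 0, 0, 0, 0, 0, 1]]]'

```text
t: 8.9
ee_pos: [566.3, -221.2, 85.4]
eef_rot: [0.0, 0.758, 0.653, 0.0]
contact_force: [-0.3, 0.7, 0.4]
width: 0.005
grasp_force: 0.0
```

>>> carry_out --moves '[[[0, 0, 0.01, 0, 0, 0, 1], [0, 0, 0.01, 0, 0, 0, 1], [0, 0, 0.01, 0, 0, 0, 1], [0, 0, 0.01, 0, 0, 0, 1], [0, 0, 0, 0, 0, 0, 1]]]'

```text
t: 9.52
ee_pos: [565.9, -220.9, 76.8]
eef_rot: [-0.0, 0.758, 0.653, -0.0]
contact_force: [-0.7, 0.2, 0.1]
width: 0.006
grasp_force: 0.0
```

>>> carry_out --moves '[[[0, 0, 0.015, 0, 0, 0, 1], [0, 0, 0.015, 0, 0, 0, 1], [-0.004, -0.031, 0, 0, 0, 0, 1], [-0.004, -0.031, 0, 0, 0, 0, 1], [-0.0033, -0.0151, 0, 0, 0, 0.0333, 1]]]'

```text
t: 10.15
ee_pos: [550.9, -221.0, 71.3]
eef_rot: [0.001, 0.77, 0.638, 0.001]
contact_force: [3.7, 0.7, -2.7]
width: 0.004
grasp_force: 1.6
```

>>> carry_out --moves '[[[-0.0066, -0.0302, 0, 0, 0, 0.0667, 1], [-0.0066, -0.0302, 0, 0, 0, 0.0667, 1], [-0.0066, -0.0302, 0, 0, 0, 0.0667, 1], [-0.0066, -0.0302, 0, 0, 0, 0.0667, 1], [-0.0066, -0.0302, 0, 0, 0, 0.0667, 1]]]'

```text
t: 10.78
ee_pos: [521.0, -218.0, 71.4]
eef_rot: [0.001, 0.869, 0.494, 0.001]
contact_force: [2.9, -0.8, -1.3]
width: 0.002
grasp_force: 1.3
```

```bash
python3 -c "
from h import *
look()"
```

```text
t 10.78 pos [ 521.  -218.    71.4] F [ 2.9 -0.8 -1.3] w 0.0015835007663837783
[[0.511, 0.86, 0.003], [0.86, -0.511, -0.001], [0.001, 0.003, -1.0]]
tcp r,ang 88.01967748168184 254.8450035451727
top peg_c (0.81, [584.0, -52.0, 121.0]) r 90 a 63.7
top peg_c (0.79, [505.0, -212.0, 119.0]) r 88 a 243.7
top pointer_tip (0.89, [458.0, -84.0, 89.0]) r 99 a 150.3
top bowl (0.77, [544.0, -133.0, 74.0]) r 0 a 0.0
scene peg_c (0.93, [620.0, -177.0, 122.0]) r 88 a 329.9
scene peg_c (0.72, [586.0, -54.0, 125.0]) r 89 a 62.0
scene peg_c (0.58, [502.0, -212.0, 122.0]) r 89 a 242.0
scene pointer_tip (0.81, [460.0, -85.0, 91.0]) r 97 a 150.3
scene bowl (0.68, [540.0, -134.0, 79.0]) r 4 a 194.0
scene lever_ball (0.62, [476.0, 105.0, 220.0]) r 248 a 105.9
```

>>> carry_out --moves '[[[-0.0066, -0.0302, 0, 0, 0, 0.0667, 1], [-0.0066, -0.0302, 0, 0, 0, 0.0667, 1], [-0.0066, -0.0302, 0, 0, 0, 0.0667, 1], [-0.0066, -0.0302, 0, 0, 0, 0.0667, 1], [-0.0066, -0.0302, 0, 0, 0, 0.0667, 1]]]'

```text
t: 11.9
ee_pos: [493.4, -204.8, 71.2]
eef_rot: [0.001, 0.942, 0.337, 0.001]
contact_force: [2.8, -2.4, -1.4]
width: 0.006
grasp_force: 1.3
```

>>> carry_out --moves '[[[-0.0066, -0.0302, 0, 0, 0, 0.0667, 1], [-0.0066, -0.0302, 0, 0, 0, 0.0667, 1], [-0.0066, -0.0302, 0, 0, 0, 0.0667, 1], [-0.0066, -0.0302, 0, 0, 0, 0.0667, 1], [0, 0, 0, 0, 0, 0, 1]]]'

```text
t: 12.52
ee_pos: [474.4, -186.7, 71.1]
eef_rot: [-0.0, 0.979, 0.204, -0.0]
contact_force: [-0.3, -0.6, -0.5]
width: 0.009
grasp_force: 0.0
```

```bash
python3 -c "
from h import *
look()
p=ctrl.camera('wrist');cv2.imwrite('pics/w3.png',p['image'])"
```

```text
t 12.53 pos [ 474.4 -186.7   71.1] F [-0.3 -0.6 -0.5] w 0.009014523599541644
[[0.917, 0.399, -0.0], [0.399, -0.917, 0.0], [-0.0, -0.0, -1.0]]
tcp r,ang 87.92000959027015 217.62612463515157
top peg_c (0.97, [626.0, -92.0, 122.0]) r 92 a 26.6
top peg_c (0.69, [464.0, -169.0, 119.0]) r 88 a 204.2
top pointer_tip (0.71, [504.0, -44.0, 88.0]) r 98 a 114.2
top bowl (0.95, [544.0, -134.0, 74.0]) r 1 a 270.0
top lever_ball (0.6, [479.0, 100.0, 223.0]) r 242 a 105.6
scene peg_c (0.72, [506.0, -360.0, 4.0]) r 230 a 260.5
scene peg_c (0.59, [624.0, -96.0, 126.0]) r 88 a 24.8
scene peg_c (0.59, [632.0, -435.0, 4.0]) r 315 a 286.2
scene pointer_tip (0.69, [502.0, -46.0, 91.0]) r 97 a 115.8
scene bowl (0.73, [542.0, -133.0, 79.0]) r 2 a 180.0
scene lever_ball (0.77, [475.0, 103.0, 222.0]) r 246 a 106.3
```

View pics/w3.png

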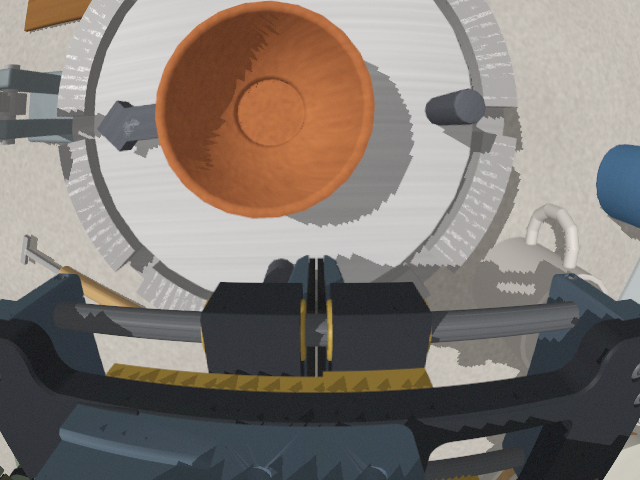

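Pointer is now at about 115° and the lever at about 106°; the wrist picture has the pointer at (110,127) just short of the lever at (30,110), and the bowl is still centred. The marked notch looks to lie on the trailing side of the pointer, so the tooth should rest on the rim. Next is the throw.

>>> carry_out --moves '[[[0, 0.05, 0, 0, 0, 0, 1], [0, 0, -0.28, 0, 0, 0, 1], [0, 0, -0.28, 0, 0, 0, 1], [0, 0, -0.28, 0, 0, 0, 1], [0, 0, -0.28, 0, 0, 0, 1]]]'

```text
t: 13.7
ee_pos: [478.6, -196.6, 297.1]
eef_rot: [0.0, 0.979, 0.203, 0.0]
contact_force: [1.3, -0.3, 0.2]
width: 0.001
grasp_force: 0.0
```

>>> carry_out --moves '[[[0.104, -0.27, 0, 0, 0, 0, 1], [0.104, -0.27, 0, 0, 0, 0, 1], [0.104, -0.27, 0, 0, 0, 0, 1], [0.104, -0.27, 0, 0, 0, 0, 1], [0.104, -0.27, 0, 0, 0, 0, 1]]]'

```text
t: 14.32
ee_pos: [466.7, 94.5, 295.3]
eef_rot: [0.0, 0.979, 0.203, 0.001]
contact_force: [0.5, -0.6, -0.0]
width: 0.009
grasp_force: 0.0
```

>>> carry_out --moves '[[[0.104, -0.27, 0, 0, 0, 0, 1], [0, 0, 0, 0, 0, 0.13, 1], [0, 0, 0.25, 0, 0, 0, 1], [0, 0, 0.25, 0, 0, 0, 1], [0, 0, 0, 0, 0, 0, 1]]]'

```text
t: 14.95
ee_pos: [461.6, 149.8, 192.0]
eef_rot: [0.001, 0.991, 0.136, -0.004]
contact_force: [0.1, -0.2, 1.7]
width: 0.001
grasp_force: 0.0
```

```bash
python3 -c "
from h import *
look()
p=ctrl.camera('wrist');cv2.imwrite('pics/w4.png',p['image'])"
```

```text
t 14.95 pos [461.6 149.8 192. ] F [ 0.1 -0.2  1.7] w 0.0012029708136260117
[[0.963, 0.27, -0.008], [0.27, -0.963, -0.002], [-0.008, 0.0, -1.0]]
tcp r,ang 294.5926719561339 106.2403254802092
top peg_c (0.91, [580.0, -212.0, 120.0]) r 87 a 294.5
top peg_c (0.84, [624.0, -91.0, 120.0]) r 90 a 27.7
top peg_c (0.62, [464.0, -172.0, 120.0]) r 89 a 206.0
top pointer_tip (0.77, [503.0, -42.0, 90.0]) r 100 a 114.3
top bowl (0.87, [543.0, -135.0, 77.0]) r 2 a 243.4
top lever_ball (0.79, [478.0, 101.0, 220.0]) r 243 a 105.8
scene peg_c (0.89, [623.0, -95.0, 123.0]) r 88 a 25.7
scene peg_c (0.86, [464.0, -170.0, 122.0]) r 88 a 204.8
scene peg_c (0.64, [578.0, -210.0, 121.0]) r 84 a 293.8
scene pointer_tip (0.72, [503.0, -48.0, 89.0]) r 94 a 115.8
scene bowl (0.74, [545.0, -133.0, 79.0]) r 1 a 0.0
scene lever_ball (0.8, [478.0, 103.0, 223.0]) r 245 a 105.6
```

View pics/w4.png

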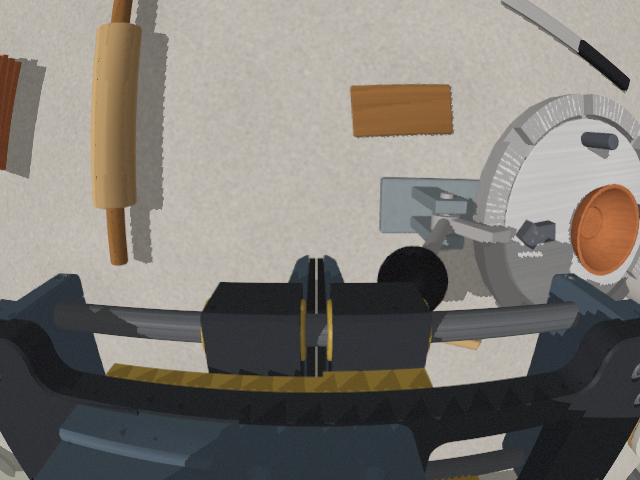

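>>> carry_out --moves '[[[0, 0.05, 0.04, 0, 0, 0, 1], [0, 0.05, 0, 0, 0, 0, 1], [0, 0.05, -0.01, 0, 0, 0, 1], [0, 0.05, -0.01, 0, 0, 0, 1], [0, 0.05, -0.01, 0, 0, 0, 1]]]'

```text
t: 16.12
ee_pos: [477.9, 101.9, 193.4]
eef_rot: [0.0, 0.991, 0.136, 0.0]
contact_force: [0.3, 1.4, 0.8]
width: 0.002
grasp_force: 0.5
```

>>> carry_out --moves '[[[0, 0.05, -0.01, 0, 0, 0, 1], [0, 0.05, -0.01, 0, 0, 0, 1], [0, 0.05, 0, 0, 0, 0, 1], [0, 0.04, 0, 0, 0, 0, 1], [0, 0.03, 0, 0, 0, 0, 1]]]'

```text
t: 16.75
ee_pos: [489.4, 59.8, 196.9]
eef_rot: [0.0, 0.991, 0.136, -0.0]
contact_force: [-0.8, -0.7, -0.0]
width: 0.003
grasp_force: 0.0
```

```bash
python3 -c "
from h import *
look()"
```

```text
t 16.75 pos [489.4  59.8 196.9] F [-0.8 -0.7 -0. ] w 0.0034276527287514986
[[0.963, 0.27, -0.0], [0.27, -0.963, -0.0], [-0.0, -0.0, -1.0]]
tcp r,ang 200.3330089160272 105.81293801638571
top peg_c (0.92, [625.0, -92.0, 122.0]) r 91 a 26.8
top peg_c (0.81, [466.0, -172.0, 119.0]) r 87 a 206.6
top peg_c (0.77, [582.0, -211.0, 120.0]) r 87 a 296.0
top pointer_tip (0.65, [504.0, -44.0, 88.0]) r 98 a 114.2
top bowl (0.83, [547.0, -132.0, 74.0]) r 3 a 18.4
top lever_ball (0.6, [497.0, 34.0, 82.0]) r 173 a 105.7
scene peg_c (0.92, [621.0, -94.0, 123.0]) r 86 a 26.9
scene peg_c (0.72, [577.0, -212.0, 125.0]) r 86 a 292.7
scene peg_c (0.6, [464.0, -168.0, 121.0]) r 87 a 203.6
scene pointer_tip (0.83, [502.0, -47.0, 90.0]) r 96 a 116.0
scene bowl (0.83, [540.0, -134.0, 79.0]) r 4 a 194.0
scene lever_ball (0.95, [511.0, -18.0, 224.0]) r 120 a 106.0
```

Lever ball is now at (511,-18,224), a lever angle of about 0.85, so the tooth is resting on the rim. Back to peg_c to creep the wheel on.

>>> carry_out --moves '[[[0, -0.05, -0.25, 0, 0, 0, 1], [0, 0.05, -0.25, 0, 0, 0, 1], [-0.08, 0.246, 0, 0, 0, 0, 1], [-0.08, 0.246, 0, 0, 0, 0, 1], [-0.08, 0.246, 0, 0, 0, 0, 1]]]'

```text
t: 17.88
ee_pos: [482.9, -96.0, 297.3]
eef_rot: [0.0, 0.991, 0.137, 0.0]
contact_force: [0.4, -0.0, -0.5]
width: 0.007
grasp_force: 0.0
```

>>> carry_out --moves '[[[-0.08, 0.246, 0, 0, 0, 0, 1], [-0.08, 0.246, 0, 0, 0, 0, 1], [0, 0, 0, 0, 0, -0.13, 1], [0, 0, 0, 0, 0, 0, 1], [0, 0, 0, 0, 0, 0, 1]]]'

```text
t: 18.5
ee_pos: [478.8, -197.6, 297.1]
eef_rot: [-0.0, 0.979, 0.203, 0.0]
contact_force: [-0.2, 0.5, -0.2]
width: 0.003
grasp_force: 0.0
```

>>> carry_out --moves '[[[0, 0, 0.28, 0, 0, 0, 1], [0, 0, 0.28, 0, 0, 0, 1], [0, 0, 0.28, 0, 0, 0, 1], [0, 0, 0.28, 0, 0, 0, 1], [0, -0.03, 0, 0, 0, 0, 1]]]'

```text
t: 19.12
ee_pos: [473.4, -190.5, 69.9]
eef_rot: [-0.003, 0.979, 0.203, -0.004]
contact_force: [-0.2, -0.0, 0.4]
width: 0.008
grasp_force: 0.0
```

>>> carry_out --moves '[[[0, -0.025, 0, 0, 0, 0, 1], [-0.0033, -0.0151, 0, 0, 0, 0.0333, 1], [-0.0033, -0.0151, 0, 0, 0, 0.0333, 1], [-0.0033, -0.0151, 0, 0, 0, 0.0333, 1], [-0.0033, -0.0151, 0, 0, 0, 0.0333, 1]]]'

```text
t: 19.75
ee_pos: [470.6, -179.9, 76.3]
eef_rot: [0.003, 0.991, 0.135, 0.003]
contact_force: [0.3, -6.0, -2.6]
width: 0.006
grasp_force: 2.7
```

```bash
python3 -c "
from h import *
look()"
```

```text
t 19.75 pos [ 470.6 -179.9   76.3] F [ 0.3 -6.  -2.6] w 0.006034423927965629
[[0.964, 0.267, 0.008], [0.267, -0.964, -0.006], [0.006, 0.008, -1.0]]
tcp r,ang 87.11065697409079 212.5982474355465
top peg_c (0.97, [628.0, -100.0, 124.0]) r 90 a 21.4
top peg_c (0.91, [574.0, -217.0, 119.0]) r 89 a 289.7
top peg_c (0.29, [502.0, 394.0, -3.0]) r 529 a 94.6
top pointer_tip (0.79, [512.0, -39.0, 86.0]) r 99 a 108.8
top bowl (0.97, [545.0, -137.0, 75.0]) r 4 a 284.0
top lever_ball (0.7, [514.0, -22.0, 222.0]) r 115 a 105.1
scene peg_c (0.81, [574.0, -214.0, 123.0]) r 86 a 290.3
scene peg_c (0.77, [627.0, -101.0, 126.0]) r 89 a 21.1
scene peg_c (0.61, [463.0, -160.0, 121.0]) r 85 a 198.4
scene pointer_tip (0.95, [508.0, -44.0, 91.0]) r 96 a 112.0
scene bowl (0.65, [542.0, -136.0, 77.0]) r 4 a 236.3
scene lever_ball (0.92, [513.0, -20.0, 222.0]) r 117 a 105.3
```

>>> carry_out --moves '[[[-0.0033, -0.0151, 0.01, 0, 0, 0.0333, 1], [-0.0033, -0.0151, 0.01, 0, 0, 0.0333, 1], [0, 0, 0, 0, 0, 0, 1], [0, 0, 0, 0, 0, 0, 1], [0, 0, 0, 0, 0, 0, 1]]]'

```text
t: 20.88
ee_pos: [466.6, -173.7, 70.5]
eef_rot: [0.002, 0.995, 0.1, 0.002]
contact_force: [0.4, -6.4, 5.1]
width: 0.003
grasp_force: 3.5
```

```bash
python3 -c "
from h import *
look()"
```

```text
t 20.88 pos [ 466.6 -173.7   70.5] F [ 0.4 -6.4  5.1] w 0.0027413823169566737
[[0.98, 0.2, 0.004], [0.2, -0.98, -0.003], [0.003, 0.004, -1.0]]
tcp r,ang 87.4601417953408 207.7139638577262
top peg_c (0.74, [631.0, -103.0, 125.0]) r 92 a 19.0
top peg_c (0.74, [572.0, -215.0, 119.0]) r 87 a 288.9
top peg_c (0.22, [506.0, 392.0, -2.0]) r 526 a 94.1
top pointer_tip (0.82, [519.0, -38.0, 86.0]) r 98 a 104.7
top bowl (0.77, [548.0, -134.0, 77.0]) r 4 a 346.0
top lever_ball (0.89, [523.0, -56.0, 199.0]) r 80 a 105.3
scene peg_c (0.92, [460.0, -157.0, 123.0]) r 87 a 195.9
scene peg_c (0.71, [568.0, -216.0, 123.0]) r 86 a 286.1
scene peg_c (0.7, [627.0, -105.0, 128.0]) r 88 a 18.6
scene pointer_tip (0.76, [518.0, -40.0, 89.0]) r 97 a 105.6
scene bowl (0.81, [543.0, -135.0, 77.0]) r 2 a 243.4
scene lever_ball (0.62, [521.0, -52.0, 200.0]) r 84 a 105.9
```

>>> carry_out --moves '[[[0, 0.05, 0, 0, 0, 0, 1], [0, 0.03, -0.1, 0, 0, 0, 1], [0, 0, -0.28, 0, 0, 0, 1], [0, 0, -0.28, 0, 0, 0, 1], [0, 0, -0.28, 0, 0, 0, 1]]]'

```text
t: 22.0
ee_pos: [467.3, -186.9, 258.2]
eef_rot: [-0.001, 0.995, 0.1, -0.001]
contact_force: [1.7, -0.1, -0.3]
width: 0.004
grasp_force: 0.0
```

>>> carry_out --moves '[[[-0.28, 0, 0, 0, 0, 0, 1], [0, 0, 0, 0, 0, 0, 1], [0, 0, 0, 0, 0, 0, 1], [0, 0, 0, 0, 0, 0, 1], [0, 0, 0, 0, 0, 0, 1]]]'

```text
t: 22.62
ee_pos: [413.7, -198.7, 256.4]
eef_rot: [-0.001, 0.995, 0.1, -0.0]
contact_force: [0.1, 0.3, 0.2]
width: 0.009
grasp_force: 0.0
```

```bash
python3 -c "
from h import *
p=look()
for n in ['lever_pivot','lever_ball','rib','turning_tool','knife','mug','slip_jar','rolling_pin']: print(n,find(p,n))
cv2.imwrite('pics/s9.png',cv2.resize(p['image'][170:330,200:440],(800,533)))"
```

```text
t 22.62 pos [ 413.7 -198.7  256.4] F [0.1 0.3 0.2] w 0.009462179589018859
[[0.98, 0.2, -0.001], [0.2, -0.98, 0.001], [-0.001, -0.001, -1.0]]
tcp r,ang 145.90002579274238 206.76423304324675
top peg_c (0.97, [463.0, -156.0, 120.0]) r 84 a 195.9
top peg_c (0.75, [568.0, -218.0, 118.0]) r 88 a 285.8
top peg_c (0.74, [629.0, -103.0, 117.0]) r 90 a 19.4
top pointer_tip (0.8, [518.0, -37.0, 88.0]) r 99 a 105.2
top bowl (0.82, [545.0, -133.0, 77.0]) r 1 a 0.0
top lever_ball (0.88, [524.0, -56.0, 202.0]) r 80 a 104.6
scene peg_c (0.83, [458.0, -154.0, 121.0]) r 89 a 193.7
scene peg_c (0.78, [564.0, -214.0, 126.0]) r 83 a 283.9
scene peg_c (0.62, [626.0, -108.0, 123.0]) r 86 a 17.0
scene pointer_tip (0.66, [517.0, -39.0, 91.0]) r 98 a 106.0
scene bowl (0.63, [539.0, -135.0, 78.0]) r 5 a 201.8
scene lever_ball (0.83, [519.0, -53.0, 201.0]) r 84 a 107.4
lever_pivot [(0.82, [499.0, 36.0, 86.0])]
lever_ball [(0.83, [519.0, -53.0, 201.0])]
rib [(0.97, [584.0, 92.0, 1.0])]
turning_tool [(0.66, [511.0, 393.0, 3.0])]
knife [(0.94, [757.0, -107.0, 5.0])]
mug [(0.85, [504.0, -359.0, 4.0])]
slip_jar []
rolling_pin [(0.77, [511.0, 396.0, -0.0])]
```

View pics/s9.png

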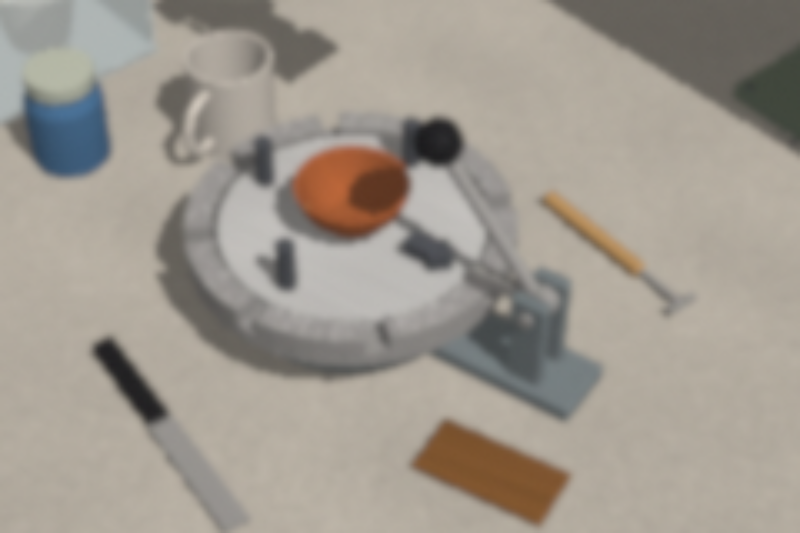

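The crop shows the lever over with its ball at (437,140) and the pointer at (428,250) beside its foot. The bowl is centred and the other things look undisturbed. Ball at r ≈ 82, z ≈ 201 gives a lever angle of about 1.14, which is home.

```bash
python3 -c "
from h import *
print(ctrl.finish_job())"
```

```text
the job is handed in; nothing more can be done
None
```

The job is handed in: the tooth dropped into the marked notch (lever about 1.14 rad by camera), the bowl is still centred, and the arm is clear; no score was returned, and the slip jar and turning tool I could only check by eye.

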